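Pack up the clay class tote

ROBOT

A 6-joint arm with a two-finger parallel gripper is mounted at the origin on the work surface. World frame = base frame: x ahead of the robot, y to its left, z up, the work surface at z = 0. Lengths are in m, angles in degrees, forces in N, time in s.
With the tool pointing down it reaches from about 0.275 to 0.825 m from the base axis. Payload 5.2 kg.
Tool frame: the origin (TCP) lies at the very end of the fingers, on their centre line; the grasp point (between the pads) lies 19 mm behind it (robot.grip_depth is the distance from the TCP to the grasp point, in m); z points along the fingers, y is the line along which they close (so a half turn about z gives the same grasp; the last joint's range is limited). The gripper opens to 93 mm and grips with 3 to 60 N. Pads are 15 mm wide; open, the fingers measure 128 mm over their backs; the gripper's body (75 mm by 188 mm) begins 65 mm behind the grasp point.
Start: joints at [-87.708, 14.817, 87.949, -0, 77.235, -11.62], TCP at [0.132, -0.534, 0.219] pointing down, gripper open.
Joint ranges: [-179.93, 179.93], [-52.35, 119.4], [10.71, 147.94], [-69.91, 249.91], [12.55, 155.21], [-178.61, 178.61]. Speed limits (degrees/s): [147.25, 147.25, 180, 180, 180, 180].

INTERFACE

Orientations are given as a 3x3 rotation matrix whose columns are the frame's x, y, z axes.
In Python, from cell import robot, eyes, sign_off gives the robot as it stands. The module is installed in compiled form; this text tells all that it offers.
- The arm moves only by the tool step_arm, never from a script. Its argument "targets" is a list of rows, each a list of 3 entries, a list of its own where there are three numbers: the shift along the world's x, y, z in m, then the turn, a rotation vector about the world's x, y, z in degrees, then the closure, from 0 (fully open) to 1 (shut). A call has 1 to 8 rows; each row shifts and turns the commanded pose from where the row before left it; what a row does not reach is not made up. A row lasts 1/10 s, in which the tool goes at most 50 mm and 8.59 degrees, less where a joint would pass 70% of its speed; a pose out of reach is approached as far as the arm can. A call is refused whole if a number of a shift passes 0.05 or a number of a turn 8.59, either way. A call with a gripper value outside its range is refused whole. The fingers move at their own pace and stop on an object; "force" is the grip in N (left out, the last holds). Time passes only in rows, so rows that do not move let the fingers close. It gives the time, the measured TCP pose, the force, the opening and the grip force at its end, in the units of the state.
- robot.observe(): the state, without advancing time (a new reading comes with each control period).
- eyes.snapshot(name): name is "scene" or "top" or "wrist"; returns a dict with "image" (400x640x3 uint8, red, green, blue), "vertical_fov" (degrees; the focal length in pixels is half the picture's height over the tangent of half this angle, whatever the lens; pixels are square), "cx", "cy" (the principal point, pixels), "D" ([k1, k2, p1, p2, k3] as OpenCV has them; the pictures are not rectified), "cam_to_world" (4x4, takes a point from camera to world coordinates). Camera axes: x right, y down, z forward; pixel columns grow to the right and rows downward; lengths in m; the calibration is good to about 2 mm. A picture is of the moment at which its call begins. There is no depth.
- sign_off(): hands the job in; it is judged then, once.
The state is a dict: "t": time; "joints": joint angles; "joint_vel": joint speeds; "tau": joint torques, N m; "eef_pos": TCP position; "tool_rot": TCP orientation; "force": force on the tool from outside, world axes, zero at the start; "moment": the same for the moment, N m; "grip_width": finger opening in m; "finger_force": force on a finger pad.
Only numpy, scipy, OpenCV 4.12 (cv2) and the standard library are available. Lean on these libraries where they do the work, as an engineer would, in place of code of your own. Each camera call takes 0.05 s, during which the arm holds its last target. There are 200 camera calls.

TASK

Pack the clay kit into the wooden tote: lay the two clay tools, the knife and the double-ended loop tool, flat in its long bay, and nest the green and the yellow tapered beaker, in either order, upright in the blue beaker that stands in its short bay, so that all three make one stack. The straight-sided blue mug, which does not nest, and the paintbrush belong to the painters: leave them where they are, and the clay block and rolling pin too.

Things in the scene. Friction and masses are not known exactly. Their poses are not given: they have to be found in the camera images.
- tote: fixed open wooden tote, at the left or right: 289 (x) x 142 (y) x 45 mm high, floor and walls 6 mm. A 40 mm high cross wall parts the long tool bay (inside 185 x 130 mm, centre at x +46 mm) from the short beaker bay (inside 86 x 130 mm, centre at x -95.5 mm). Origin: centre of its underside; x points roughly away from the robot, z up.
- blue_beaker_center (a point): Blue plastic beaker, tapered, open: 66 mm high, foot 46 and rim 64 mm across, mouth 59. A step inside, 32 mm above its underside, carries the foot of a beaker nested in it, which then sits 32 mm higher. 40 to 80 g. Point: on its axis, 33 mm above its underside; z up its axis. Starts upright and loose in the tote's short bay; foot of the stack.
- green_beaker_center (a point): Green plastic beaker, tapered, open: 66 mm high, foot 46 and rim 64 mm across, mouth 59. A step inside, 32 mm above its underside, carries the foot of a beaker nested in it, which then sits 32 mm higher. 40 to 80 g. Point: on its axis, 33 mm above its underside; z up its axis. Starts upright on the table.
- yellow_beaker_center (a point): Yellow plastic beaker, tapered, open: 66 mm high, foot 46 and rim 64 mm across, mouth 59. A step inside, 32 mm above its underside, carries the foot of a beaker nested in it, which then sits 32 mm higher. 40 to 80 g. Point: on its axis, 33 mm above its underside; z up its axis. Starts upright on the table.
- mug_center (a point): look-alike, to be left alone: blue plastic mug with straight sides, 62 mm across, 66 mm high, with a loop handle on its +y side; its foot is too wide to go into a beaker. Starts upright on the table among the beakers. Point: on its axis, 33 mm above its underside.
- clay_knife_center (a point): clay knife, 148 mm long: light wooden handle 13 mm wide and 12 mm high, from x -74 to +20 mm (grip it at the point), brass collar, flat steel blade. 20 to 45 g. Starts lying on a grey board 6 mm thick. Point: middle of its length, half-way up (6 mm above its underside); x along it, towards the blade; z up.
- loop_tool_center (a point): double-ended loop tool, 150 mm long: light wooden handle 12 mm wide and high, from x -48 to +48 mm, brass ferrules, a steel wire loop 25 mm wide at each end. 20 to 45 g. Starts lying on a grey board 6 mm thick. Point: middle of its length, half-way up (6 mm above its underside); x along it, both ends alike; z up.
- paintbrush_center (a point): look-alike, to be left alone: paintbrush, 148 mm long, light wooden handle 11 mm wide and 12 mm high, silvery ferrule, dark pointed tip. Starts lying on a grey board 6 mm thick. Point: middle of its length, half-way up (6 mm above its underside); x along it, towards the tip; z up.
- clay_block: bystander: brown block of clay, 100 x 78 mm and about 55 mm high, on the table beyond the work. Origin: centre of its underside.
- rolling_pin: bystander: wooden rolling pin lying on the table beyond the work, 380 mm long over its handles along its y, roller 50 mm thick. Origin: underside of its middle.
Mind the look-alikes: they are no part of the job. Several things look just like the part that bears green_beaker_center: the one meant starts farthest to the robot's left.

How it is judged:
By the outcome, as a careful person would: the job done as asked, in the order asked, and still so for the second after the job is handed in, with the robot touching nothing.
It also fails if it takes over 118 s, if anything falls off the work surface, if the arm or the gripper's body presses on something with over 40 N, if the wrist force passes 120 N, or if a joint passes its speed limit or range.

## Working session

There is one attempt and no reset: what is moved stays moved. The work goes in short steps, Python scripts to look and compute and a tool call to move; the robot and the scene stay as the last step left them, time stands still between calls to the robot, and variables do not carry over. Pictures are saved under pics/ and viewed, at most 14 in all, crops included, and the job is handed in when it is done.

Besides the shell and the picture viewer there is one more tool, called after ">>>" as a command line: name --argument value ..., lists and objects as JSON in quotes. step_arm: Moves the arm, as the interface text tells. Its arguments: {"type":"object","properties":{"targets":{"type":"array"},"force":{"type":"number"}},"required":["targets"]}

```bash
mkdir -p pics; cat > h.py <<'E'
import numpy as np, cv2
from cell import robot, eyes, sign_off
def snap(n,f=None):
    s=eyes.snapshot(n); 
    if f: cv2.imwrite('pics/'+f+'.png',cv2.cvtColor(s['image'],cv2.COLOR_RGB2BGR))
    return s
def K(s):
    f=s['image'].shape[0]/2/np.tan(np.radians(s['vertical_fov']/2))
    return np.array([[f,0,s['cx']],[0,f,s['cy']],[0,0,1.]])
def ray(s,uv):
    p=cv2.undistortPoints(np.array(uv,float).reshape(-1,1,2),K(s),np.array(s['D'],float)).reshape(-1,2)
    T=np.array(s['cam_to_world']); d=np.c_[p,np.ones(len(p))]@T[:3,:3].T
    return T[:3,3],d
def plane(s,uv,z):
    o,d=ray(s,uv); return o+d*((z-o[2])/d[:,2])[:,None]
def tri(s1,uv1,s2,uv2):
    o1,d1=ray(s1,uv1);o2,d2=ray(s2,uv2); out=[]
    for a,b in zip(d1,d2):
        t=np.linalg.lstsq(np.c_[a,-b],o2-o1,rcond=None)[0]
        out.append(np.r_[(o1+a*t[0]+o2+b*t[1])/2,np.linalg.norm(o1+a*t[0]-o2-b*t[1])])
    return np.array(out)
def proj(s,P):
    T=np.linalg.inv(np.array(s['cam_to_world']))
    return cv2.projectPoints(np.array(P,float).reshape(-1,3),cv2.Rodrigues(T[:3,:3])[0],T[:3,3],K(s),np.array(s['D'],float))[0].reshape(-1,2)
E
python3 - <<'E'
from h import *
np.set_printoptions(precision=3,suppress=True)
for n in ['scene','top','wrist']:
    s=snap(n,n+'0'); print(n,s['vertical_fov'],s['D'],np.array(s['cam_to_world']))
print(robot.observe())
E
```

```text
scene 52.90892466695979 [0.021 0.    0.    0.    0.   ] [[-0.731  0.379 -0.567  1.191]
 [ 0.682  0.416 -0.602  0.615]
 [ 0.008 -0.827 -0.562  0.654]
 [ 0.     0.     0.     1.   ]]
top 42.469390174239955 [-0.012  0.     0.     0.     0.   ] [[ 0.012 -0.999  0.04   0.495]
 [-1.    -0.013 -0.002 -0.029]
 [ 0.002 -0.04  -0.999  1.503]
 [ 0.     0.     0.     1.   ]]
wrist 63.22501445196722 [-0.068  0.     0.     0.     0.   ] [[ 0.24  -0.934 -0.263  0.206]
 [-0.971 -0.231 -0.064 -0.515]
 [-0.002  0.271 -0.963  0.384]
 [ 0.     0.     0.     1.   ]]
{'t': 0.15, 'joints': array([-87.708,  14.849,  87.997,  -0.003,  77.235, -11.619]), 'joint_vel': array([ 0.143, -0.131, -0.198, -0.039,  0.002, -0.026]), 'tau': array([  0.001, -43.765, -28.423,   0.072,   0.038,  -0.   ]), 'eef_pos': array([ 0.132, -0.533,  0.218]), 'tool_rot': array([[ 0.971,  0.24 , -0.   ],
       [ 0.24 , -0.971,  0.001],
       [ 0.   , -0.001, -1.   ]]), 'force': array([ 0.952,  0.142, -0.333]), 'moment': array([0.052, 0.007, 0.004]), 'finger_force': 0.0, 'grip_width': 0.09291261466234192}
```

View pics/top0.png

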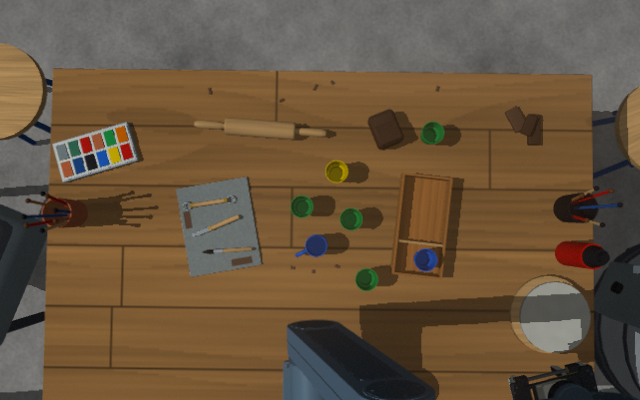

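View pics/scene0.png

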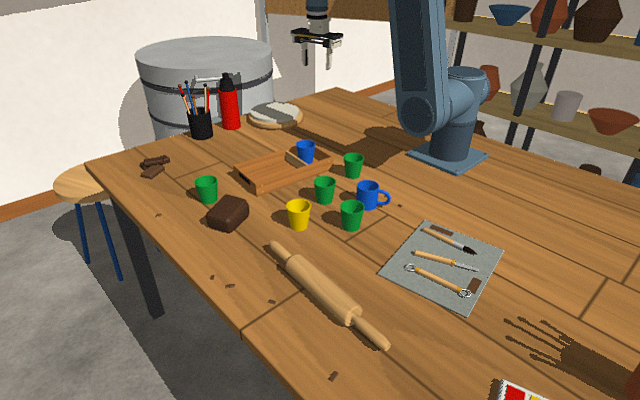

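The top view has up as +x and left as +y. The leftmost green beaker is at (303,206), yellow at (337,172), the mug at (316,246) and the blue beaker in the tote at (425,260). On the board, the loop tool is at (210,203), the knife at (217,225) and the brush at (229,251). The scene view agrees with this.

```bash
python3 - <<'E'
from h import *
np.set_printoptions(precision=4,suppress=True)
t=snap('top');c=snap('scene')
def blobs(s,lo,hi,amin=60):
    h=cv2.cvtColor(s['image'],cv2.COLOR_RGB2HSV); m=cv2.inRange(h,lo,hi)
    n,l,st,ce=cv2.connectedComponentsWithStats(m)
    return [(l==i,ce[i],st[i]) for i in range(1,n) if st[i][4]>amin]
R={'green':((45,90,40),(85,255,255)),'yellow':((24,170,90),(34,255,255)),'blue':((110,120,60),(128,255,255))}
for k,(lo,hi) in R.items():
  for nm,s in (('top',t),('scene',c)):
    for m,ce,st in blobs(s,lo,hi):
        if nm=='top':
            p=plane(s,[ce],.06)[0]; print(k,nm,ce,st,p)
        else: print(k,nm,ce,st, plane(s,[ce],.033)[0])
# rough tool & tote points
for n,u,z in [('loopA',(187,206),.012),('loopB',(233,199),.012),('knife handle end',(241,217),.012),('knife tip',(193,234),.012),
  ('toteTL',(403,174),.045),('toteTR',(452,178),.045),('toteBR',(441,276),.045),('toteBL',(393,271),.045)]:
    print(n,plane(t,[u],z)[0])
E
```

```text
green top [432.1367 132.7482] [421 122  24  22 417] [ 0.7578 -0.3149  0.06  ]
green top [109.3    137.4786] [104 130  12  16 140] [0.733  0.5968 0.06  ]
green top [ 73.8889 147.9744] [ 69 141  11  15 117] [0.702  0.6962 0.06  ]
green top [301.4575 206.22  ] [291 195  23  23 400] [0.5455 0.051  0.06  ]
green top [350.9325 218.6575] [340 208  23  22 400] [ 0.5124 -0.0881  0.06  ]
green top [366.4361 279.2155] [356 269  22  22 399] [ 0.344  -0.1333  0.06  ]
green scene [353.0284 164.3712] [344 152  20  27 423] [ 0.335  -0.1389  0.033 ]
green scene [206.5414 188.6109] [194 175  23  30 532] [ 0.7549 -0.3237  0.033 ]
green scene [324.2341 189.0873] [314 176  22  29 504] [ 0.5055 -0.0934  0.033 ]
green scene [351.2736 214.3111] [340 199  24  33 614] [0.5387 0.0453 0.033 ]
yellow top [114.2061 154.6183] [109 147  12  16 131] [0.6845 0.5814 0.06  ]
yellow top [336.9711 171.7428] [326 160  22  23 346] [ 0.6438 -0.0474  0.06  ]
yellow scene [298.3274 213.4349] [286 199  25  32 614] [ 0.6393 -0.0519  0.033 ]
blue top [314.7286 245.6784] [296 235  31  22 398] [0.4356 0.0123 0.06  ]
blue top [425.2821 259.3154] [414 249  23  22 390] [ 0.4013 -0.2973  0.06  ]
loopA [0.5437 0.3857 0.012 ]
loopB [0.5657 0.2526 0.012 ]
knife handle end [0.5138 0.2284 0.012 ]
knife tip [0.4628 0.3664 0.012 ]
toteTL [ 0.6413 -0.2354  0.045 ]
toteTR [ 0.6317 -0.375   0.045 ]
toteBR [ 0.3539 -0.3448  0.045 ]
toteBL [ 0.3664 -0.2091  0.045 ]
```

>>> step_arm --targets '[[[0.021, 0.045, 0], [0, 0, 0], 0], [[0.021, 0.045, 0], [0, 0, 0], 0], [[0.021, 0.045, 0], [0, 0, 8.2], 0], [[0.021, 0.045, 0], [0, 0, 8.2], 0], [[0.021, 0.045, 0], [0, 0, 8.2], 0], [[0.021, 0.045, 0], [0, 0, 8.2], 0], [[0.021, 0.045, 0], [0, 0, 8.2], 0], [[0.021, 0.045, 0], [0, 0, 8.2], 0]]' --force 20

```text
t: 1.05
eef_pos: [0.3005, -0.1721, 0.2189]
tool_rot: [[0.448, 0.894, 0.001], [0.894, -0.448, -0.001], [-0.0, 0.001, -1.0]]
force: [1.0, -0.5, -0.5]
grip_width: 0.0931
finger_force: 0.0
```

>>> step_arm --targets '[[[0.021, 0.045, 0], [0, 0, 8.2], 0.7], [[0.021, 0.045, 0], [0, 0, 8.2], 0.7], [[0.021, 0.045, 0], [0, 0, 8.2], 0.7], [[0.021, 0.045, 0], [0, 0, 8.2], 0.7], [[0.021, 0.045, 0], [0, 0, 8.2], 0.7], [[0.021, 0.045, 0], [0, 0, 0], 0.7], [[0.021, 0.045, 0], [0, 0, 0], 0.7], [[0.021, 0.045, 0], [0, 0, 0], 0.7]]'

```text
t: 1.85
eef_pos: [0.4687, 0.1884, 0.2187]
tool_rot: [[-0.244, 0.97, 0.0], [0.97, 0.244, -0.0], [-0.0, 0.0, -1.0]]
force: [0.6, -1.2, 0.7]
grip_width: 0.0333
finger_force: 0.0
```

>>> step_arm --targets '[[[0.01, 0.045, 0], [0, 0, 0], 0.7], [[0, 0, 0], [0, 0, 0], 0.7], [[0, 0, 0], [0, 0, 0], 0.7]]'

```text
t: 2.15
eef_pos: [0.4777, 0.2319, 0.218]
tool_rot: [[-0.247, 0.969, -0.001], [0.969, 0.247, -0.001], [-0.0, -0.001, -1.0]]
force: [-0.1, 0.3, 0.2]
grip_width: 0.0281
finger_force: 0.0
```

```bash
python3 - <<'E'
from h import *
np.set_printoptions(precision=4,suppress=True)
s=snap('wrist','w1'); print(np.array(s['cam_to_world'])); o=robot.observe(); print(o['eef_pos'],o['joints'],o['t'],o['grip_width'])
E
```

```text
[[ 0.9693  0.2372  0.0648  0.4606]
 [ 0.2459 -0.9329 -0.2631  0.305 ]
 [-0.002   0.2709 -0.9626  0.3839]
 [ 0.      0.      0.      1.    ]]
[0.4777 0.2309 0.2182] [13.7627 12.8843 90.5594 -0.0342 76.6292 -0.4007] 2.2 0.02825688486876588
```

View pics/w1.png

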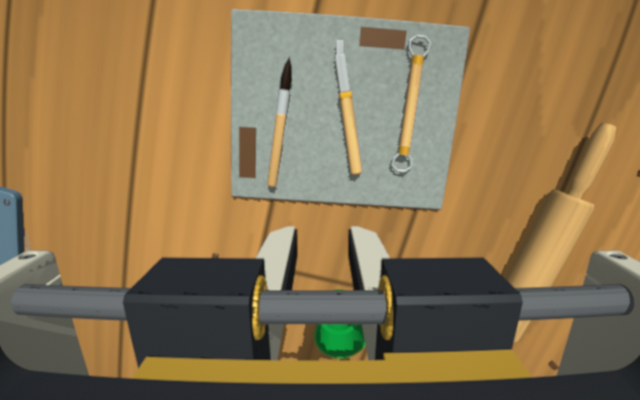

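The wrist view shows the knife from its tip at (340,41) to its handle end at (356,174), the loop tool from (418,45) to (402,165), and the brush on the left at (288,60)–(272,186).

```bash
cat > tools.py <<'E'
from h import *
def handles(s):
    "wood handles on the board: end points (u,v) pairs of each, from HSV mask within the grey board"
    im=s['image']; h=cv2.cvtColor(im,cv2.COLOR_RGB2HSV)
    g=cv2.inRange(h,(30,0,70),(120,60,220)); g=cv2.morphologyEx(g,cv2.MORPH_OPEN,np.ones((3,3)))
    n,l,st,_=cv2.connectedComponentsWithStats(g); i=1+st[1:,4].argmax()
    cs,_=cv2.findContours((l==i).astype(np.uint8),0,2); hull=cv2.convexHull(max(cs,key=cv2.contourArea))
    b=np.zeros(g.shape,np.uint8); cv2.fillConvexPoly(b,hull,255); b=cv2.erode(b,np.ones((5,5)))
    m=cv2.inRange(h,(10,70,150),(30,255,255))&b
    n,l,st,ce=cv2.connectedComponentsWithStats(m); out=[]
    for i in range(1,n):
        if st[i][4]<150: continue
        pts=np.argwhere(l==i)[:,::-1].astype(np.float32)
        (c,(w,hh),a)=cv2.minAreaRect(pts); bx=cv2.boxPoints((c,(w,hh),a))
        e=[np.linalg.norm(bx[0]-bx[1]),np.linalg.norm(bx[1]-bx[2])]
        p=((bx[0]+bx[1])/2,(bx[2]+bx[3])/2) if e[0]<e[1] else ((bx[1]+bx[2])/2,(bx[3]+bx[0])/2)
        out.append((np.array(p),st[i][4],min(e)))
    return sorted(out,key=lambda o:o[0][:,0].mean())
E
python3 - <<'E'
from tools import *
np.set_printoptions(precision=4,suppress=True)
s=snap('wrist')
for p,a,w in handles(s):
    P=plane(s,p,.016); print(a,w,p.ravel(),P[:,:2].ravel(),P[:,:2].mean(0),'len',np.linalg.norm(P[0]-P[1]),np.degrees(np.arctan2(*(P[0]-P[1])[[1,0]])))
E
```

```text
682 9.764782 [281.049  113.0069 270.9706 184.9959] [0.4188 0.2805 0.4248 0.1972] [0.4218 0.2388] len 0.08357378324943655 94.15054957900352
917 12.279454 [345.5692  90.0539 355.8615 172.3923] [0.4817 0.3216 0.5172 0.236 ] [0.4994 0.2788] len 0.09264148325249258 112.5413811820774
1013 10.118579 [418.8563  52.83   403.8431 153.828 ] [0.5475 0.3786 0.5647 0.2705] [0.5561 0.3245] len 0.10945143260042735 98.99978798246089
```

>>> step_arm --targets '[[[0.03, 0.01, -0.03], [0, 0, 4], 0.7], [[0.0, 0.01, -0.03], [0, 0, 4.3], 0.7], [[0, 0, 0], [0, 0, 0], 0.7], [[0, 0, 0], [0, 0, 0], 0.7]]'

```text
t: 2.65
eef_pos: [0.5078, 0.2497, 0.1589]
tool_rot: [[-0.378, 0.926, -0.001], [0.926, 0.378, -0.001], [-0.0, -0.002, -1.0]]
force: [-0.2, -0.4, 0.5]
grip_width: 0.0278
finger_force: 0.0
```

```bash
python3 - <<'E'
from tools import *
np.set_printoptions(precision=4,suppress=True)
s=snap('wrist'); t=snap('top')
# first wrist view stored numbers
T1=np.array([[0.9693,0.2372,0.0648,0.4606],[0.2459,-0.9329,-0.2631,0.305],[-0.002,0.2709,-0.9626,0.3839],[0,0,0,1]])
s1=dict(s); s1['cam_to_world']=T1
old=[[281.05,113.0,270.97,185.0],[345.57,90.05,355.86,172.39],[418.86,52.83,403.84,153.83]]
o=robot.observe(); print(o['eef_pos'],o['tool_rot'][:,0])
for (p,a,w),q in zip(handles(s),old):
    P=plane(s,p,.016); print(a,w,p.ravel(),P[:,:2].ravel(),'len',np.linalg.norm(P[0]-P[1]),np.degrees(np.arctan2(*(P[0]-P[1])[[1,0]])))
    print('tri',tri(s1,np.array(q).reshape(2,2),s,p))
E
```

```text
[0.5089 0.2503 0.1605] [-0.379   0.9254 -0.0005]
901 11.156626 [245.8235 115.7059 225.4706 197.1177] [0.4188 0.2806 0.4254 0.1976] len 0.08320287737495831 94.48736643333652
tri [[0.4194 0.2814 0.02   0.0008]
 [0.4253 0.1982 0.0169 0.0007]]
1249 14.0 [325. 100. 325. 196.] [0.482  0.3214 0.5169 0.2363] len 0.09192882560275416 112.31073657203513
tri [[0.4816 0.3218 0.0218 0.0013]
 [0.5157 0.2388 0.0252 0.0001]]
1378 11.934875 [416.5298  68.572  383.3547 182.521 ] [0.5479 0.3787 0.5646 0.2707] len 0.1092869038358072 98.78541500698357
tri [[0.5489 0.3804 0.0102 0.0012]
 [0.5609 0.2728 0.0292 0.0003]]
```

>>> step_arm --targets '[[[-0.01, 0.03, -0.03], [0, 0, 0], 0.7], [[-0.0095, 0.025, -0.035], [0, 0, 0], 0.7], [[0, 0, -0.04], [0, 0, 0], 0.7], [[0, 0, -0.025], [0, 0, 0], 0.7], [[0, 0, -0.01], [0, 0, 0], 0.7], [[0, 0, 0], [0, 0, 0], 0.7], [[0, 0, 0], [0, 0, 0], 0.7]]'

```text
t: 3.45
eef_pos: [0.4903, 0.3063, 0.0206]
tool_rot: [[-0.38, 0.925, 0.003], [0.925, 0.38, 0.001], [-0.0, 0.003, -1.0]]
force: [-0.9, -0.4, 0.1]
grip_width: 0.028
finger_force: 0.0
```

```bash
python3 - <<'E'
from h import *
o=robot.observe(); print(o['eef_pos'],o['tool_rot'][:,0]); snap('wrist','w2')
E
```

```text
[0.49026872 0.3063396  0.02059476] [-3.80467222e-01  9.24794402e-01 -8.20948853e-05]
```

View pics/w2.png

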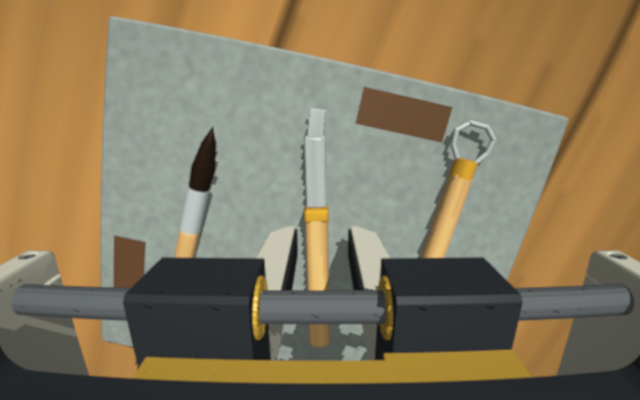

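The knife lies centred between the fingers at u≈317. Now I lower, close and lift.

>>> step_arm --targets '[[[0, 0, -0.0105], [0, 0, 0], 0.7], [[0, 0, 0], [0, 0, 0], 1], [[0, 0, 0], [0, 0, 0], 1], [[0, 0, 0], [0, 0, 0], 1], [[0, 0, 0], [0, 0, 0], 1], [[0, 0, 0.02], [0, 0, 0], 1], [[0, 0, 0.05], [0, 0, 0], 1], [[0, 0, 0.05], [0, 0, 0], 1]]' --force 20

```text
t: 4.3
eef_pos: [0.4877, 0.3057, 0.1284]
tool_rot: [[-0.381, 0.924, -0.003], [0.924, 0.381, -0.001], [0.0, -0.003, -1.0]]
force: [1.9, 0.7, 0.3]
grip_width: 0.013
finger_force: 20.0
```

>>> step_arm --targets '[[[0.004, -0.03, 0.035], [0, 0, 4.8], 1], [[0.004, -0.03, 0.035], [0, 0, 4.8], 1], [[0.005, -0.046, 0.01], [0, 0, 4.8], 1], [[0.005, -0.046, 0], [0, 0, 4.8], 1], [[0.005, -0.046, 0], [0, 0, 4.8], 1], [[0.005, -0.046, 0], [0, 0, 4.8], 1], [[0.005, -0.046, 0], [0, 0, 4.8], 1], [[0.005, -0.046, 0], [0, 0, 4.8], 1]]'

```text
t: 5.1
eef_pos: [0.5266, -0.0316, 0.2084]
tool_rot: [[-0.875, 0.485, 0.0], [0.485, 0.875, -0.0], [-0.0, 0.0, -1.0]]
force: [0.5, -0.1, 0.6]
grip_width: 0.0126
finger_force: 20.0
```

>>> step_arm --targets '[[[0.005, -0.046, 0], [0, 0, 4.8], 1], [[0.005, -0.046, 0], [0, 0, 4.8], 1], [[0.005, -0.046, 0], [0, 0, 4.8], 1], [[0.005, -0.046, 0], [0, 0, 4.8], 1], [[0.005, -0.046, 0], [0, 0, 4.2], 1], [[0.0, -0.02, 0], [0, 0, 0], 1], [[0, 0, 0], [0, 0, 0], 1], [[0, 0, 0], [0, 0, 0], 1]]'

```text
t: 5.9
eef_pos: [0.5514, -0.2792, 0.2077]
tool_rot: [[-0.995, 0.102, -0.001], [0.102, 0.995, 0.001], [0.001, 0.001, -1.0]]
force: [0.7, -0.0, -0.2]
grip_width: 0.0129
finger_force: 20.0
```

```bash
python3 - <<'E'
from h import *
s=snap('wrist','w3');np.set_printoptions(precision=4,suppress=True)
np.save('w3.npy',np.array(s['cam_to_world']))
o=robot.observe(); print(o['eef_pos'],o['tool_rot'][:,0],o['joints'],o['grip_width'])
print(proj(s,[(.6413,-.2354,.045),(.6317,-.375,.045),(.354,-.345,.045),(.366,-.209,.045)]))
E
```

```text
[ 0.5516 -0.2785  0.208 ] [-0.9949  0.101   0.0006] [ -37.1435   22.2151   78.9546    0.0384   78.894  -121.3538] 0.012786543106438973
[[369.5233 250.2071]
 [244.0359 254.0438]
 [228.1023 -26.3891]
 [377.6218 -29.6845]]
```

View pics/w3.png

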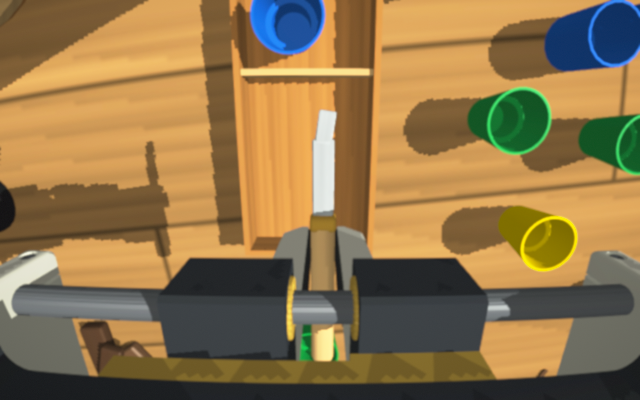

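In the wrist view the cross wall's top runs from (243,72) to (371,72). The tote's side walls run near u=232–247 and u=369–381, and the far end is around v=250. The knife hangs straight in the gripper, and the blue beaker's rim is near (288,20).

```bash
python3 - <<'E'
from h import *
np.set_printoptions(precision=4,suppress=True)
s=snap('wrist')
P=plane(s,[(243,72),(371,72)],.040);print('cross',P,P.mean(0)[:2],np.linalg.norm(P[0]-P[1]))
# colour profile of side wall tops at rows
im=s['image']
for v in (110,180):
    print(v,[tuple(im[v,u]) [0] for u in range(225,260)],[int(im[v,u,0]) for u in range(355,390)])
P=plane(s,[(232,20),(248,248),(381,20),(369,248)],.045);print(P)
t=snap('top');im=t['image']
E
python3 - <<'E'
import cv2
i=cv2.imread('pics/top0.png')[165:285,380:465]; j=cv2.imread('pics/w3.png')[0:270,220:400]
i=cv2.resize(i,None,fx=4,fy=4,interpolation=2); j=cv2.resize(j,None,fx=2,fy=2,interpolation=2)
import numpy as np
o=np.zeros((540,720,3),np.uint8); o[:480,:340]=i; o[:540,350:710]=j; cv2.imwrite('pics/c1.png',o)
E
```

```text
cross [[ 0.4415 -0.3449  0.04  ]
 [ 0.4545 -0.2204  0.04  ]] [ 0.448  -0.2826] 0.1252442886147233
110 [np.uint8(115), np.uint8(115), np.uint8(115), np.uint8(115), np.uint8(115), np.uint8(115), np.uint8(115), np.uint8(116), np.uint8(134), np.uint8(182), np.uint8(225), np.uint8(235), np.uint8(237), np.uint8(236), np.uint8(234), np.uint8(228), np.uint8(218), np.uint8(206), np.uint8(202), np.uint8(203), np.uint8(208), np.uint8(209), np.uint8(206), np.uint8(208), np.uint8(217), np.uint8(222), np.uint8(222), np.uint8(220), np.uint8(221), np.uint8(224), np.uint8(230), np.uint8(235), np.uint8(237), np.uint8(238), np.uint8(237)] [128, 126, 124, 121, 121, 120, 122, 124, 125, 127, 125, 119, 109, 102, 99, 107, 147, 205, 233, 239, 238, 238, 235, 229, 223, 220, 219, 220, 220, 220, 220, 220, 220, 220, 221]
180 [np.uint8(122), np.uint8(122), np.uint8(121), np.uint8(122), np.uint8(121), np.uint8(122), np.uint8(122), np.uint8(122), np.uint8(121), np.uint8(122), np.uint8(121), np.uint8(121), np.uint8(125), np.uint8(160), np.uint8(212), np.uint8(232), np.uint8(234), np.uint8(234), np.uint8(232), np.uint8(226), np.uint8(215), np.uint8(203), np.uint8(202), np.uint8(209), np.uint8(214), np.uint8(213), np.uint8(209), np.uint8(210), np.uint8(219), np.uint8(223), np.uint8(224), np.uint8(226), np.uint8(228), np.uint8(232), np.uint8(236)] [125, 122, 120, 120, 120, 121, 121, 123, 120, 111, 104, 101, 105, 137, 190, 228, 235, 235, 234, 229, 220, 210, 207, 206, 205, 206, 206, 206, 206, 205, 205, 204, 204, 204, 203]
[[ 0.3945 -0.3471  0.045 ]
 [ 0.6253 -0.3686  0.045 ]
 [ 0.4091 -0.2084  0.045 ]
 [ 0.6388 -0.235   0.045 ]]
```

View pics/c1.png

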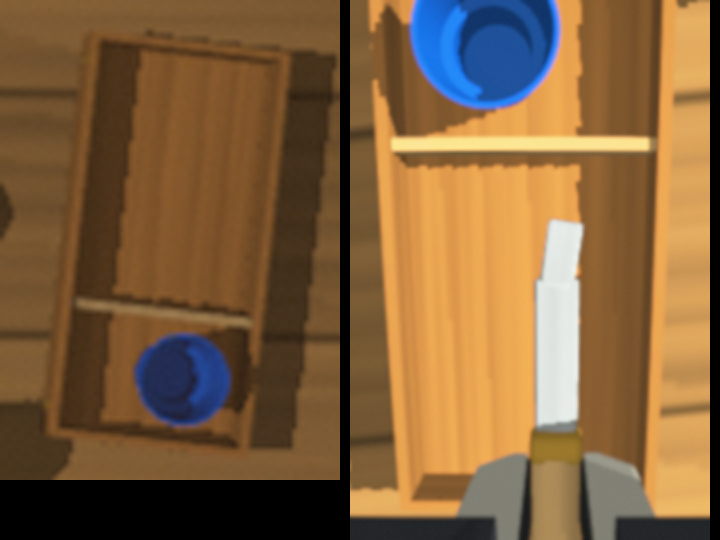

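>>> step_arm --targets '[[[-0.0116, -0.0415, 0], [0, 0, 0], 1], [[0, 0, -0.04], [0, 0, 0], 1], [[0, 0, -0.045], [0, 0, 0], 1], [[0, 0, -0.045], [0, 0, 0], 1], [[0, 0, -0.035], [0, 0, 0], 1], [[0, 0, -0.01], [0, 0, 0], 1], [[0, 0, 0], [0, 0, 0], 1], [[0, 0, 0], [0, 0, 0], 1]]'

```text
t: 6.85
eef_pos: [0.5415, -0.3217, 0.0352]
tool_rot: [[-0.995, 0.1, 0.002], [0.1, 0.995, -0.002], [-0.003, -0.002, -1.0]]
force: [0.1, 0.7, -0.3]
grip_width: 0.0128
finger_force: 20.0
```

>>> step_arm --targets '[[[0, 0, -0.01], [0, 0, 0], 1], [[0, 0, -0.007], [0, 0, 0], 1], [[0, 0, -0.003], [0, 0, 0], 1], [[0, 0, 0], [0, 0, 0], 1]]'

```text
t: 7.25
eef_pos: [0.5398, -0.3212, 0.0127]
tool_rot: [[-0.995, 0.101, -0.001], [0.101, 0.995, 0.001], [0.001, 0.001, -1.0]]
force: [-0.1, -0.3, -1.0]
grip_width: 0.0127
finger_force: 20.0
```

>>> step_arm --targets '[[[0, 0, -0.0015], [0, 0, 0], 1], [[0, 0, 0], [0, 0, 0], 1], [[0, 0, 0], [0, 0, 0], 0.75], [[0, 0, 0], [0, 0, 0], 0.75], [[0, 0, 0], [0, 0, 0], 0.75], [[0, 0, 0.03], [0, 0, 0], 0.75], [[0, 0, 0.05], [0, 0, 0], 0.7], [[0, 0, 0.05], [0, 0, 0], 0.7]]'

```text
t: 8.05
eef_pos: [0.5395, -0.3208, 0.1423]
tool_rot: [[-0.995, 0.101, -0.002], [0.101, 0.995, 0.002], [0.002, 0.001, -1.0]]
force: [-0.1, -0.0, 1.1]
grip_width: 0.0276
finger_force: 0.0
```

```bash
python3 - <<'E'
from h import *
o=robot.observe(); print(o['eef_pos'],o['force'])
t=snap('top')['image'][165:285,380:465]; w=cv2.resize(snap('wrist')['image'],(448,280))
o=np.zeros((480,790,3),np.uint8);o[:,:340]=cv2.resize(t,None,fx=4,fy=4);o[:280,342:]=w
cv2.imwrite('pics/c2.png',o[:,:,::-1])
E
```

```text
[ 0.53949554 -0.32081832  0.14225893] [-0.0905197  -0.02388597  1.13494902]
```

View pics/c2.png

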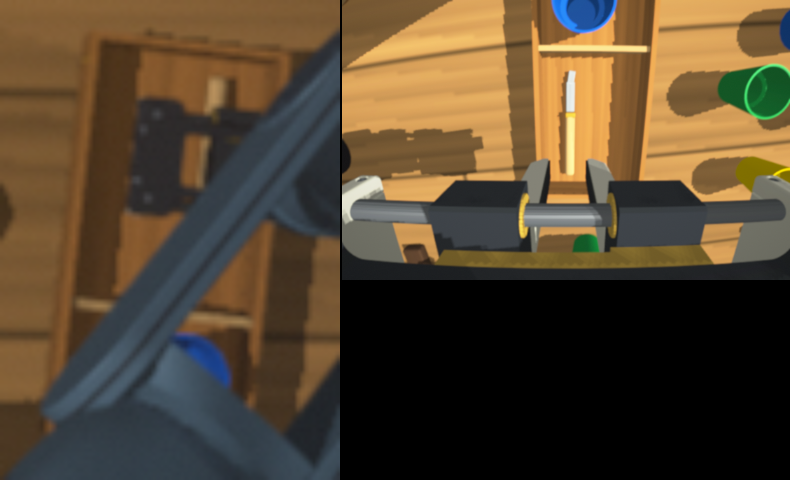

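The knife lies in the long bay at wrist-crop (570,120), clear of the walls. Next is the loop tool.

>>> step_arm --targets '[[[0, 0.02, 0.04], [0, 0, 0], 0.7], [[0.001, 0.046, 0], [0, 0, -6.8], 0.7], [[0.001, 0.046, 0], [0, 0, -6.8], 0.7], [[0.001, 0.046, 0], [0, 0, -6.8], 0.7], [[0.001, 0.046, 0], [0, 0, -6.8], 0.7], [[0.001, 0.046, 0], [0, 0, -6.8], 0.7], [[0.001, 0.046, 0], [0, 0, -6.8], 0.7], [[0.001, 0.046, 0], [0, 0, -6.8], 0.7]]'

```text
t: 8.95
eef_pos: [0.5468, 0.0225, 0.1816]
tool_rot: [[-0.592, 0.806, 0.0], [0.806, 0.592, -0.0], [-0.0, 0.0, -1.0]]
force: [1.0, 0.2, -0.7]
grip_width: 0.0276
finger_force: 0.0
```

>>> step_arm --targets '[[[0.001, 0.046, 0], [0, 0, -6.8], 0.7], [[0.001, 0.046, 0], [0, 0, -6.8], 0.7], [[0.001, 0.046, 0], [0, 0, -6.8], 0.7], [[0.001, 0.046, 0], [0, 0, -7.4], 0.7], [[0.001, 0.046, 0], [0, 0, 0], 0.7], [[0.001, 0.046, 0], [0, 0, 0], 0.7], [[0.004, 0.028, -0.03], [0, 0, 0], 0.7], [[0, 0, -0.03], [0, 0, 0], 0.7]]'

```text
t: 9.75
eef_pos: [0.5575, 0.3292, 0.1215]
tool_rot: [[-0.157, 0.988, 0.003], [0.988, 0.157, 0.003], [0.002, 0.004, -1.0]]
force: [0.1, 0.2, 0.3]
grip_width: 0.0278
finger_force: 0.0
```

>>> step_arm --targets '[[[0, 0, -0.05], [0, 0, 0], 0.7], [[0, 0, -0.03], [0, 0, 0], 0.7], [[0, 0, 0], [0, 0, 0], 0.7], [[0, 0, 0], [0, 0, 0], 0.7]]'

```text
t: 10.15
eef_pos: [0.5572, 0.3246, 0.0417]
tool_rot: [[-0.153, 0.988, -0.001], [0.988, 0.153, -0.0], [-0.0, -0.001, -1.0]]
force: [-0.2, 0.1, 1.3]
grip_width: 0.0281
finger_force: 0.0
```

```bash
python3 - <<'E'
from tools import *
np.set_printoptions(precision=4,suppress=True)
o=robot.observe(); print(o['eef_pos'],o['tool_rot'][:,0],o['force']); s=snap('wrist','w4')
E
```

```text
[0.5572 0.3246 0.0417] [-0.1531  0.9882 -0.0001] [-0.1515  0.1384  1.2561]
```

View pics/w4.png

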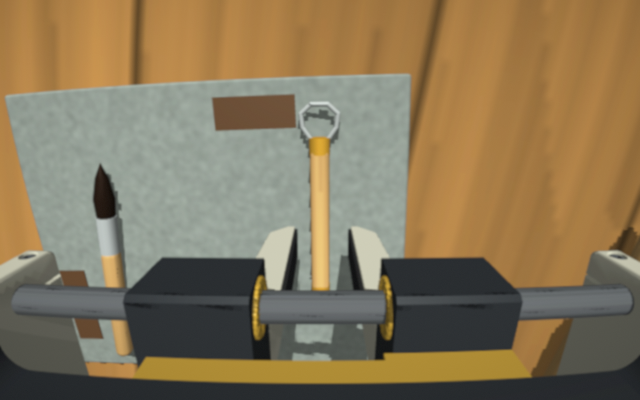

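The loop tool is centred between the fingers at u≈320. I lower and grip it.

>>> step_arm --targets '[[[0, 0, -0.025], [0, 0, 0], 0.7], [[0, 0, -0.0065], [0, 0, 0], 0.7], [[0, 0, 0], [0, 0, 0], 1], [[0, 0, 0], [0, 0, 0], 1], [[0, 0, 0], [0, 0, 0], 1], [[0, 0, 0], [0, 0, 0], 1], [[0, 0, 0.03], [0, 0, 0], 1], [[0, 0, 0.05], [0, 0, 0], 1]]' --force 20

```text
t: 11.0
eef_pos: [0.5545, 0.3235, 0.0875]
tool_rot: [[-0.153, 0.988, -0.008], [0.988, 0.153, -0.003], [-0.002, -0.008, -1.0]]
force: [0.9, 0.5, -0.1]
grip_width: 0.0115
finger_force: 20.0
```

>>> step_arm --targets '[[[0, -0.01, 0.045], [0, 0, 0], 1], [[-0.001, -0.03, 0.035], [0, 0, 6.8], 1], [[-0.001, -0.045, 0], [0, 0, 6.8], 1], [[-0.001, -0.045, 0], [0, 0, 6.8], 1], [[-0.001, -0.045, 0], [0, 0, 6.8], 1], [[-0.001, -0.045, 0], [0, 0, 6.8], 1], [[-0.001, -0.045, 0], [0, 0, 6.8], 1], [[-0.001, -0.045, 0], [0, 0, 6.8], 1]]'

```text
t: 11.8
eef_pos: [0.5499, 0.0129, 0.1707]
tool_rot: [[-0.836, 0.549, 0.001], [0.549, 0.836, -0.0], [-0.001, 0.0, -1.0]]
force: [0.6, 1.2, 0.3]
grip_width: 0.012
finger_force: 20.0
```

>>> step_arm --targets '[[[-0.001, -0.045, 0], [0, 0, 6.8], 1], [[-0.001, -0.045, 0], [0, 0, 6.8], 1], [[-0.001, -0.045, 0], [0, 0, 6.8], 1], [[-0.001, -0.045, 0], [0, 0, 7.2], 1], [[0, -0.045, 0], [0, 0, 0], 1], [[0, -0.045, 0], [0, 0, 0], 1], [[0, -0.009, -0.02], [0, 0, 0], 1], [[0, 0, 0], [0, 0, 0], 1]]'

```text
t: 12.6
eef_pos: [0.5445, -0.2657, 0.1479]
tool_rot: [[-0.994, 0.108, -0.003], [0.108, 0.994, 0.002], [0.004, 0.002, -1.0]]
force: [0.9, 0.5, -0.1]
grip_width: 0.0118
finger_force: 20.0
```

```bash
python3 - <<'E'
from h import *
np.set_printoptions(precision=4,suppress=True)
o=robot.observe(); print(o['eef_pos'],o['tool_rot'][:,0]); s=snap('wrist','w5')
E
```

```text
[ 0.5445 -0.2657  0.1479] [-0.9942  0.1076  0.0035]
```

View pics/w5.png

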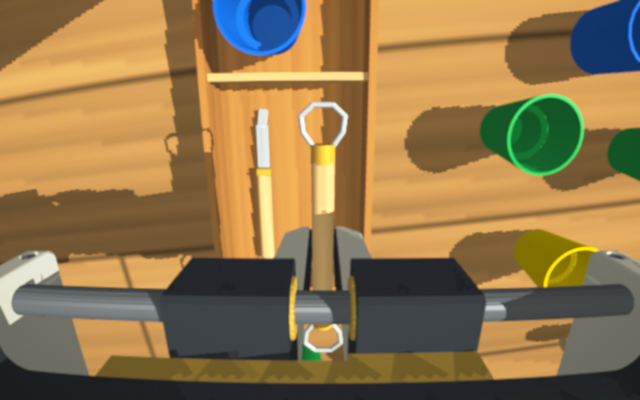

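The loop tool hangs level over the free side of the bay, and the knife lies at u≈265. I lower it.

>>> step_arm --targets '[[[0, 0, -0.045], [0, 0, 0], 1], [[0, 0, -0.045], [0, 0, 0], 1], [[0, 0, -0.025], [0, 0, 0], 1], [[0, 0, -0.01], [0, 0, 0], 1], [[0, 0, -0.008], [0, 0, 0], 1], [[0, 0, -0.002], [0, 0, 0], 1], [[0, 0, 0], [0, 0, 0], 1]]'

```text
t: 13.35
eef_pos: [0.5471, -0.2646, 0.0165]
tool_rot: [[-0.995, 0.104, 0.002], [0.104, 0.995, -0.001], [-0.002, -0.001, -1.0]]
force: [-0.1, 0.4, -0.3]
grip_width: 0.0116
finger_force: 20.0
```

>>> step_arm --targets '[[[0, 0, -0.005], [0, 0, 0], 1], [[0, 0, 0], [0, 0, 0], 1], [[0, 0, 0], [0, 0, 0], 1]]'

```text
t: 13.65
eef_pos: [0.5474, -0.2652, 0.0115]
tool_rot: [[-0.995, 0.105, 0.003], [0.105, 0.995, -0.002], [-0.003, -0.002, -1.0]]
force: [1.4, -0.9, 4.4]
grip_width: 0.0115
finger_force: 20.0
```

>>> step_arm --targets '[[[0, 0, 0], [0, 0, 0], 0.75], [[0, 0, 0], [0, 0, 0], 0.75], [[0, 0, 0], [0, 0, 0], 0.75], [[0, 0, 0.03], [0, 0, 0], 0.75], [[0, 0, 0.05], [0, 0, 0], 0.5], [[0, 0, 0.05], [0, 0, 0], 0.2], [[0, 0, 0.05], [0, 0, 0], 0.2], [[-0.05, 0, 0.02], [0, 0, 0], 0.2]]'

```text
t: 14.45
eef_pos: [0.5049, -0.2667, 0.2145]
tool_rot: [[-0.995, 0.102, 0.01], [0.102, 0.995, -0.007], [-0.011, -0.006, -1.0]]
force: [-0.4, -0.7, 1.5]
grip_width: 0.0508
finger_force: 0.0
```

>>> step_arm --targets '[[[0, 0, 0], [0, 0, 0], 0], [[0, 0, 0], [0, 0, 0], 0]]'

```text
t: 14.65
eef_pos: [0.4993, -0.2643, 0.2091]
tool_rot: [[-0.994, 0.105, 0.001], [0.105, 0.994, -0.0], [-0.001, -0.0, -1.0]]
force: [0.8, -0.2, -0.9]
grip_width: 0.0668
finger_force: 0.0
```

```bash
python3 - <<'E'
from h import *
s=snap('wrist','w6'); im=s['image']; T=np.array(s['cam_to_world']); np.save('w6T.npy',T)
hs=cv2.cvtColor(im,cv2.COLOR_RGB2HSV)
np.set_printoptions(precision=4,suppress=True)
print(robot.observe()['eef_pos'])
for n,P in [('blue',(.401,-.297,.072)),('green',(.545,.05,.066)),('yellow',(.644,-.047,.066))]:
    u,v=proj(s,[P])[0]; print(n,u,v)
    if 0<v<400 and 0<u<640:
        v=int(v);u=int(u)
        print([tuple(map(int,hs[v,x])) for x in range(u-45,u+46,3) if 0<=x<640])
E
```

```text
[ 0.4996 -0.2642  0.2081]
blue 273.90904769877113 78.2320031376977
[(15, 168, 132), (15, 162, 104), (15, 162, 93), (15, 165, 96), (14, 153, 118), (110, 185, 239), (106, 228, 238), (107, 230, 235), (107, 230, 234), (107, 230, 233), (106, 222, 243), (106, 220, 247), (107, 225, 235), (108, 223, 157), (108, 207, 134), (108, 207, 154), (108, 210, 154), (108, 209, 154), (108, 210, 154), (108, 209, 155), (108, 209, 155), (108, 209, 156), (108, 209, 155), (108, 209, 156), (108, 208, 152), (108, 207, 155), (108, 205, 152), (108, 216, 118), (109, 189, 244), (13, 134, 234), (16, 169, 233)]
green 622.3424431052515 191.67168504584848
[(68, 197, 83), (68, 194, 83), (68, 194, 83), (68, 199, 82), (68, 199, 82), (68, 196, 82), (68, 196, 82), (69, 201, 165), (69, 202, 120), (69, 202, 87), (68, 202, 86), (69, 206, 89), (69, 206, 110), (69, 205, 102), (68, 200, 88), (69, 205, 86), (68, 202, 86), (68, 202, 86), (69, 201, 85), (69, 206, 84), (69, 203, 84)]
yellow 529.2868803415499 285.35538284316664
[(105, 26, 39), (102, 33, 39), (102, 32, 40), (102, 33, 39), (98, 26, 39), (102, 33, 39), (107, 44, 41), (102, 34, 38), (102, 33, 39), (102, 34, 38), (105, 27, 38), (105, 29, 35), (105, 30, 34), (105, 44, 35), (108, 36, 35), (102, 39, 33), (105, 28, 36), (108, 33, 39), (102, 33, 39), (108, 33, 39), (105, 27, 38), (102, 34, 38), (102, 33, 39), (100, 40, 38), (108, 33, 39), (105, 27, 38), (105, 39, 39), (100, 40, 38), (108, 33, 39), (98, 28, 36), (108, 38, 34)]
```

View pics/w6.png

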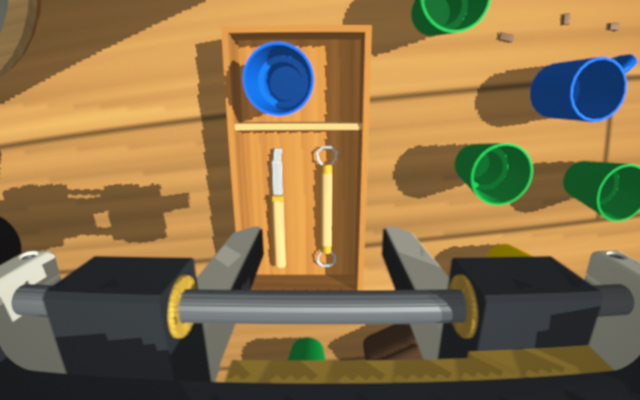

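Both tools lie flat in the long bay, the knife at u≈279 and the loop tool at u≈326. The blue beaker's rim is centred near (278,78).

>>> step_arm --targets '[[[0.0225, 0.033, 0.005], [0, 0, 0], 0], [[0.0225, 0.033, 0.005], [0, 0, 0], 0], [[0.0225, 0.033, 0.005], [0, 0, 0], 0], [[0.0225, 0.033, 0.005], [0, 0, 0], 0], [[0.0225, 0.033, 0.005], [0, 0, 0], 0], [[0.0225, 0.033, 0.005], [0, 0, 0], 0], [[0.0225, 0.033, 0.005], [0, 0, 0], 0], [[0.0225, 0.033, 0.005], [0, 0, 0], 0]]'

```text
t: 15.5
eef_pos: [0.6806, 0.0018, 0.2462]
tool_rot: [[-0.995, 0.104, -0.003], [0.104, 0.995, 0.001], [0.004, 0.0, -1.0]]
force: [0.5, -0.5, -0.5]
grip_width: 0.0928
finger_force: 0.0
```

>>> step_arm --targets '[[[0, 0, 0], [0, 0, 0], 0], [[0, 0, 0], [0, 0, 0], 0], [[0, 0, 0], [0, 0, 0], 0]]'

```text
t: 15.8
eef_pos: [0.6792, -0.0009, 0.2469]
tool_rot: [[-0.995, 0.105, -0.003], [0.105, 0.995, -0.0], [0.003, -0.0, -1.0]]
force: [-0.5, -0.8, 0.0]
grip_width: 0.0931
finger_force: 0.0
```

```bash
cat > rim.py <<'E'
from h import *
C={'green':((55,110,40),(80,255,255)),'yellow':((23,150,90),(33,255,255)),'blue':((100,120,60),(118,255,255))}
def mask(s,col,near):
    h=cv2.cvtColor(s['image'],cv2.COLOR_RGB2HSV); m=cv2.inRange(h,*C[col])
    n,l,st,ce=cv2.connectedComponentsWithStats(m); u,v=near
    k=min((i for i in range(1,n) if st[i][4]>150),key=lambda i:np.hypot(*(ce[i]-[u,v])))
    return (l==k).astype(np.uint8),st[k]
def rim(s,col,guess,z):
    "circle of the rim in the plane z, from the far side of the outline; returns centre, radius, residual"
    m,st=mask(s,col,proj(s,[(*guess,z)])[0])
    cs,_=cv2.findContours(m,cv2.RETR_EXTERNAL,cv2.CHAIN_APPROX_NONE); c=max(cs,key=cv2.contourArea).reshape(-1,2)
    c=c[(c[:,0]>2)&(c[:,0]<637)&(c[:,1]>2)]
    P=plane(s,c,z)[:,:2]; o=np.array(s['cam_to_world'])[:2,3]; g=np.array(guess,float)
    for _ in range(6):
        d=P-g; a=(g-o)/np.linalg.norm(g-o); r=np.linalg.norm(d,axis=1)
        Q=P[((d@a)>-.1*r)&(r>.022)&(r<.042)]
        x=np.linalg.lstsq(np.c_[2*Q,np.ones(len(Q))],(Q**2).sum(1),rcond=None)[0]
        g=x[:2]; R=np.sqrt(x[2]+g@g)
    return g,R,np.std(np.linalg.norm(Q-g,axis=1)),st
E
python3 - <<'E'
from rim import *
np.set_printoptions(precision=4,suppress=True)
print(robot.observe()['eef_pos']); s=snap('wrist','w7'); np.save('w7T.npy',np.array(s['cam_to_world']))
for n,g in (('green',(.545,.05)),('yellow',(.644,-.047))): print(n,*rim(s,n,g,.066))
s6=dict(s); s6['cam_to_world']=np.load('w6T.npy'); s6['image']=cv2.imread('pics/w6.png')[:,:,::-1].copy()
print(rim(s6,'blue',(.401,-.297),.072))
t=snap('top')
for n,g in (('green',(.545,.05)),('yellow',(.644,-.047)),('blue',(.401,-.297))): 
    try: print('top',n,*rim(t,n,g,.066))
    except Exception as e: print(n,e)
E
```

```text
[ 0.6792 -0.0009  0.2469]
green [0.5465 0.0524] 0.0306968964728387 0.0002838928918681113 [ 330    4   63   66 3309]
yellow [ 0.6457 -0.0444] 0.032129483815056946 0.00034345271773651026 [ 248  116   61   60 2884]
(array([ 0.4025, -0.2934]), np.float64(0.03158794844480778), np.float64(0.0002984761289898518), array([ 243,   42,   71,   74, 4092], dtype=int32))
top green [0.546  0.0523] 0.02856257537895588 0.0009217704404356591 [291 196  22  21 369]
yellow min() iterable argument is empty
top blue [ 0.4014 -0.2972] 0.02963197434513468 0.0005848401810815695 [414 249  23  22 396]
```

View pics/w7.png

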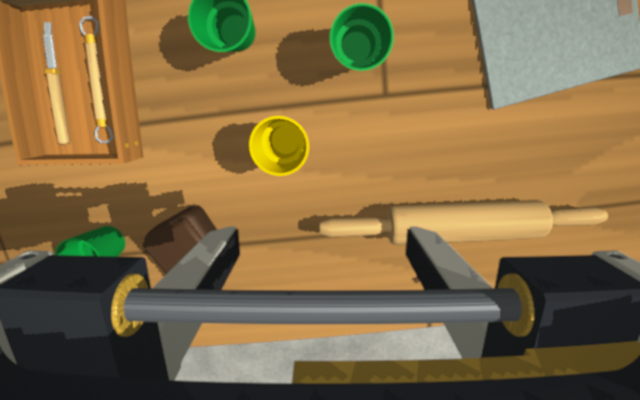

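The target green beaker is the rim at (361,37), the farthest toward +y. Yellow is at (279,146). The rim radii fit about 32 mm at z=0.066, so the heights agree. I grasp green with the fingers along y.

>>> step_arm --targets '[[[-0.0266, 0.0106, -0.02], [0, 0, 0], 0], [[-0.0266, 0.0106, -0.02], [0, 0, 0], 0], [[-0.0266, 0.0106, -0.02], [0, 0, 0], 0], [[-0.0266, 0.0106, -0.02], [0, 0, 0], 0], [[-0.0266, 0.0106, -0.02], [0, 0, 0], 0], [[0, 0, 0], [0, 0, 0], 0], [[0, 0, -0.03], [0, 0, 0], 0], [[0, 0, -0.02], [0, 0, 0], 0]]'

```text
t: 16.7
eef_pos: [0.5473, 0.0515, 0.0988]
tool_rot: [[-0.994, 0.106, 0.002], [0.106, 0.994, -0.0], [-0.002, -0.0, -1.0]]
force: [-0.1, -1.2, -1.0]
grip_width: 0.093
finger_force: 0.0
```

>>> step_arm --targets '[[[0, 0, -0.025], [0, 0, 0], 0], [[0, 0, -0.02], [0, 0, 0], 0], [[0, 0, -0.01], [0, 0, 0], 0], [[0, 0, 0], [0, 0, 0], 0], [[0, 0, 0], [0, 0, 0], 0]]'

```text
t: 17.2
eef_pos: [0.5476, 0.0521, 0.0446]
tool_rot: [[-0.994, 0.105, 0.001], [0.105, 0.994, -0.0], [-0.001, -0.0, -1.0]]
force: [-0.3, 0.5, -0.5]
grip_width: 0.0929
finger_force: 0.0
```

>>> step_arm --targets '[[[-0.001, 0, -0.002], [0, 0, 0], 0], [[0, 0, 0], [0, 0, 0], 0.6], [[0, 0, 0], [0, 0, 0], 0.6], [[0, 0, 0], [0, 0, 0], 0.6], [[0, 0, 0], [0, 0, 0], 0.6], [[0, 0, 0], [0, 0, 0], 0.6], [[0, 0, 0.02], [0, 0, 0], 0.6], [[0, 0, 0.04], [0, 0, 0], 0.6]]' --force 12

```text
t: 18.0
eef_pos: [0.543, 0.0529, 0.0993]
tool_rot: [[-0.994, 0.104, -0.008], [0.104, 0.995, 0.001], [0.008, 0.0, -1.0]]
force: [1.5, 0.3, -0.8]
grip_width: 0.0643
finger_force: 12.0
```

>>> step_arm --targets '[[[0, 0, 0.045], [0, 0, 0], 0.6], [[-0.007, -0.017, 0.045], [0, 0, 0], 0.6], [[-0.015, -0.037, 0], [0, 0, 0], 0.6], [[-0.0175, -0.042, 0], [0, 0, 0], 0.6], [[-0.0175, -0.042, 0], [0, 0, 0], 0.6], [[-0.0175, -0.042, 0], [0, 0, 0], 0.6], [[-0.0175, -0.042, 0], [0, 0, 0], 0.6], [[-0.0175, -0.042, 0], [0, 0, 0], 0.6]]'

```text
t: 18.8
eef_pos: [0.4352, -0.2127, 0.1918]
tool_rot: [[-0.995, 0.104, 0.0], [0.104, 0.995, -0.0], [-0.0, -0.0, -1.0]]
force: [0.4, -0.3, -1.2]
grip_width: 0.0645
finger_force: 12.0
```

>>> step_arm --targets '[[[-0.0165, -0.042, 0], [0, 0, 0], 0.6], [[-0.011, -0.027, 0], [0, 0, 0], 0.6], [[-0.006, -0.014, 0], [0, 0, 0], 0.6], [[0, 0, 0], [0, 0, 0], 0.6], [[0, 0, 0], [0, 0, 0], 0.6]]'

```text
t: 19.3
eef_pos: [0.4029, -0.2933, 0.1915]
tool_rot: [[-0.995, 0.105, -0.0], [0.105, 0.995, 0.001], [0.0, 0.001, -1.0]]
force: [0.3, 0.0, -1.1]
grip_width: 0.0642
finger_force: 12.0
```

```bash
python3 - <<'E'
from rim import *
np.set_printoptions(precision=4,suppress=True)
o=robot.observe();print(o['eef_pos'],o['grip_width'])
w=snap('wrist')['image']; c=snap('scene')['image']
j=np.zeros((500,790,3),np.uint8); j[:300,:480]=cv2.resize(w,(480,300)); j[:500,490:790]=cv2.resize(c[95:220,265:340],(300,500)); cv2.imwrite('pics/c3.png',j[:,:,::-1])
E
```

```text
[ 0.4029 -0.2933  0.1915] 0.06424681903117965
```

View pics/c3.png

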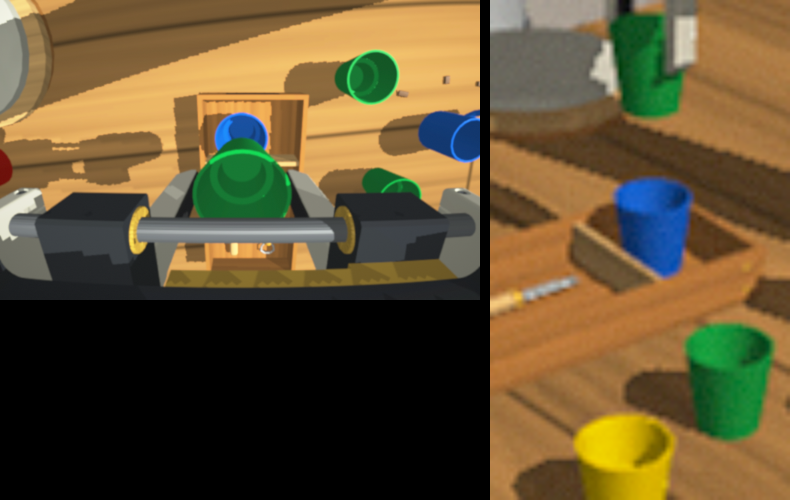

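The held green beaker hangs upright between the fingers at about (243,180). The blue rim at (242,132) lies directly beneath it. I lower while watching the force.

>>> step_arm --targets '[[[0, 0, -0.03], [0, 0, 0], 0.6], [[0, 0, -0.025], [0, 0, 0], 0.6], [[0, 0, -0.02], [0, 0, 0], 0.6], [[0, 0, -0.01], [0, 0, 0], 0.6], [[0, 0, -0.01], [0, 0, 0], 0.6], [[0, 0, 0], [0, 0, 0], 0.6]]'

```text
t: 20.0
eef_pos: [0.4027, -0.2934, 0.096]
tool_rot: [[-0.995, 0.103, -0.001], [0.103, 0.995, 0.001], [0.001, 0.001, -1.0]]
force: [-0.6, -0.1, -0.6]
grip_width: 0.064
finger_force: 12.0
```

```bash
python3 - <<'E'
from rim import *
o=robot.observe();print(o['eef_pos'],o['force'],o['moment'])
c=snap('scene')['image']
cv2.imwrite('pics/c4.png',cv2.resize(c[95:195,265:345],(480,600))[:,:,::-1])
E
```

```text
[ 0.40273632 -0.29342981  0.09600788] [-0.56158412 -0.06178439 -0.61340419] [-0.01910223 -0.16839713 -0.03032182]
```

View pics/c4.png

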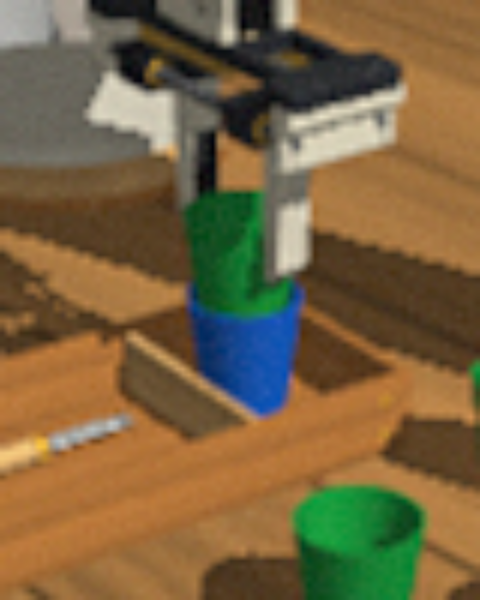

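The green foot has entered the blue mouth, well centred. I seat it.

>>> step_arm --targets '[[[0, 0, -0.006], [0, 0, 0], 0.6], [[0, 0, -0.005], [0, 0, 0], 0.6], [[0, 0, -0.003], [0, 0, 0], 0.6], [[0, 0, 0], [0, 0, 0], 0.6], [[0, 0, 0], [0, 0, 0], 0.6]]'

```text
t: 20.55
eef_pos: [0.4027, -0.2945, 0.0828]
tool_rot: [[-0.995, 0.104, 0.0], [0.104, 0.995, -0.0], [-0.0, -0.0, -1.0]]
force: [0.8, 0.0, -0.8]
grip_width: 0.0639
finger_force: 12.0
```

>>> step_arm --targets '[[[0, 0, -0.002], [0, 0, 0], 0.6], [[0, 0, 0], [0, 0, 0], 0.6], [[0, 0, 0], [0, 0, 0], 0.6]]'

```text
t: 20.85
eef_pos: [0.4027, -0.2944, 0.0807]
tool_rot: [[-0.995, 0.104, -0.0], [0.104, 0.995, -0.0], [0.0, -0.0, -1.0]]
force: [-0.1, 1.3, -0.7]
grip_width: 0.0643
finger_force: 12.0
```

>>> step_arm --targets '[[[0, 0, -0.001], [0, 0, 0], 0.6], [[0, 0, 0], [0, 0, 0], 0], [[0, 0, 0], [0, 0, 0], 0], [[0, 0, 0], [0, 0, 0], 0], [[0, 0, 0.04], [0, 0, 0], 0], [[0, 0, 0.05], [0, 0, 0], 0], [[0, 0, 0.04], [0, 0, 0], 0], [[0.04, 0, 0.02], [0, 0, 0], 0]]'

```text
t: 21.65
eef_pos: [0.4415, -0.2956, 0.2344]
tool_rot: [[-0.994, 0.107, 0.002], [0.107, 0.994, -0.005], [-0.003, -0.004, -1.0]]
force: [1.6, -0.9, 0.2]
grip_width: 0.0929
finger_force: 0.0
```

>>> step_arm --targets '[[[0.045, 0, 0], [0, 0, 0], 0], [[0.015, 0, 0], [0, 0, 0], 0], [[0, 0, 0], [0, 0, 0], 0], [[0, 0, 0], [0, 0, 0], 0]]'

```text
t: 22.05
eef_pos: [0.5022, -0.294, 0.2291]
tool_rot: [[-0.995, 0.104, -0.001], [0.104, 0.995, 0.001], [0.002, 0.001, -1.0]]
force: [0.5, 0.0, -0.3]
grip_width: 0.0928
finger_force: 0.0
```

```bash
python3 - <<'E'
from rim import *
np.set_printoptions(precision=4,suppress=True)
o=robot.observe();print(o['eef_pos'])
s=snap('wrist'); print(rim(s,'green',(.4025,-.2945),.104))
c=snap('scene'); P=proj(c,[(.4025,-.2945,.104),(.4025,-.2945,.038)]); print(P,mask(c,'green',P.mean(0))[1])
j=np.zeros((500,790,3),np.uint8); j[:300,:480]=cv2.resize(s['image'],(480,300)); j[:500,490:790]=cv2.resize(c['image'][95:220,265:340],(300,500)); cv2.imwrite('pics/c5.png',j[:,:,::-1])
E
```

```text
[ 0.5022 -0.294   0.2291]
(array([ 0.4026, -0.2946]), np.float64(0.03105156166494674), np.float64(0.0003992501950662713), array([ 272,   33,   74,   77, 4488], dtype=int32))
[[304.8362 134.6477]
 [305.1025 152.9266]] [296 131  19  17 268]
```

View pics/c5.png

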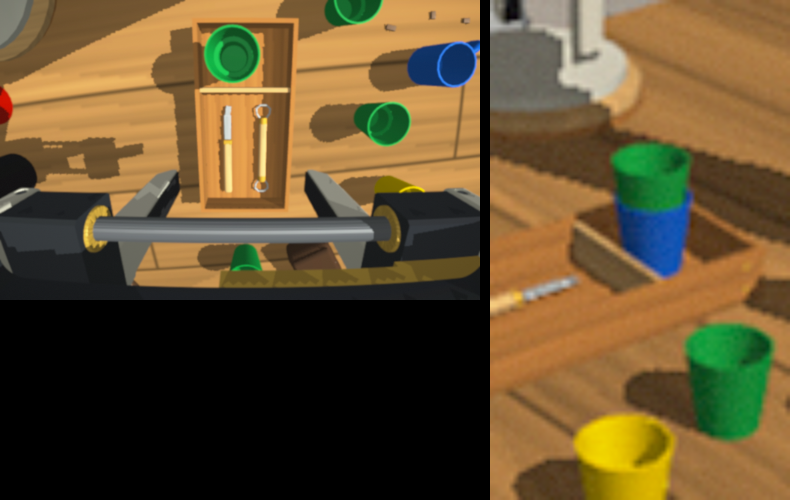

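Green is nested upright in blue, centred at (0.4026, −0.2946). The picture allowance is used up, so I work by numbers from here. Now the yellow beaker.

>>> step_arm --targets '[[[0.0204, 0.0356, -0.01], [0, 0, 0], 0], [[0.0204, 0.0356, -0.01], [0, 0, 0], 0], [[0.0204, 0.0356, -0.01], [0, 0, 0], 0], [[0.0204, 0.0356, -0.01], [0, 0, 0], 0], [[0.0204, 0.0356, -0.01], [0, 0, 0], 0], [[0.0204, 0.0356, -0.01], [0, 0, 0], 0], [[0.0204, 0.0356, -0.01], [0, 0, 0], 0], [[0, 0, 0], [0, 0, 0], 0]]'

```text
t: 22.95
eef_pos: [0.6454, -0.0409, 0.1581]
tool_rot: [[-0.995, 0.101, -0.002], [0.101, 0.995, 0.002], [0.002, 0.002, -1.0]]
force: [-0.4, -1.0, -0.3]
grip_width: 0.0931
finger_force: 0.0
```

>>> step_arm --targets '[[[0, 0, -0.04], [0, 0, 0], 0], [[0, 0, -0.02], [0, 0, 0], 0], [[0, 0, 0], [0, 0, 0], 0], [[0, 0, 0], [0, 0, 0], 0]]'

```text
t: 23.35
eef_pos: [0.6451, -0.0463, 0.1004]
tool_rot: [[-0.994, 0.106, -0.0], [0.106, 0.994, -0.0], [0.0, -0.0, -1.0]]
force: [-0.1, -0.1, 0.7]
grip_width: 0.0931
finger_force: 0.0
```

```bash
python3 - <<'E'
from rim import *
np.set_printoptions(precision=4,suppress=True)
o=robot.observe();print(o['eef_pos']); s=snap('wrist')
print(proj(s,[(.6455,-.0445,.066)]),mask(s,'yellow',proj(s,[(.6455,-.0445,.066)])[0])[1])
c=snap('scene'); m,st=mask(c,'yellow',proj(c,[(.6455,-.0445,.033)])[0]); print('scene',st,proj(c,[(.6455,-.0445,.066),(.6455,-.0445,.033)]))
E
```

```text
[ 0.6451 -0.0463  0.1004]
[[324.8231 218.631 ]] [ 277  167   98   97 7270]
scene [286 199  25  32 617] [[298.0906 205.2255]
 [298.3752 215.5812]]
```

>>> step_arm --targets '[[[0, 0.0018, -0.025], [0, 0, 0], 0], [[0, 0, -0.02], [0, 0, 0], 0], [[0, 0, -0.013], [0, 0, 0], 0], [[0, 0, 0], [0, 0, 0], 0], [[0, 0, 0], [0, 0, 0], 0]]'

```text
t: 23.95
eef_pos: [0.6462, -0.0437, 0.0428]
tool_rot: [[-0.995, 0.104, 0.001], [0.104, 0.995, -0.0], [-0.001, -0.0, -1.0]]
force: [1.2, -0.3, -0.1]
grip_width: 0.0932
finger_force: 0.0
```

>>> step_arm --targets '[[[0, 0, 0], [0, 0, 0], 0.6], [[0, 0, 0], [0, 0, 0], 0.6], [[0, 0, 0], [0, 0, 0], 0.6], [[0, 0, 0], [0, 0, 0], 0.6], [[0, 0, 0], [0, 0, 0], 0.6]]' --force 12

```text
t: 24.45
eef_pos: [0.6458, -0.0435, 0.0421]
tool_rot: [[-0.995, 0.104, 0.001], [0.104, 0.995, -0.0], [-0.001, -0.0, -1.0]]
force: [0.3, -0.5, 1.7]
grip_width: 0.0632
finger_force: 12.0
```

>>> step_arm --targets '[[[0, 0, 0.03], [0, 0, 0], 0.6], [[0, 0, 0.045], [0, 0, 0], 0.6], [[0, 0, 0.045], [0, 0, 0], 0.6], [[-0.02, -0.021, 0.04], [0, 0, 0], 0.6], [[-0.03, -0.031, 0], [0, 0, 0], 0.6], [[-0.03, -0.031, 0], [0, 0, 0], 0.6], [[-0.03, -0.031, 0], [0, 0, 0], 0.6], [[-0.03, -0.031, 0], [0, 0, 0], 0.6]]'

```text
t: 25.25
eef_pos: [0.5042, -0.1891, 0.2019]
tool_rot: [[-0.995, 0.104, 0.0], [0.104, 0.995, -0.0], [-0.0, -0.0, -1.0]]
force: [-0.3, -1.7, -0.4]
grip_width: 0.0631
finger_force: 12.0
```

>>> step_arm --targets '[[[-0.03, -0.031, 0], [0, 0, 0], 0.6], [[-0.03, -0.031, 0], [0, 0, 0], 0.6], [[-0.025, -0.026, 0], [0, 0, 0], 0.6], [[-0.018, -0.018, 0], [0, 0, 0], 0.6], [[0, 0, 0], [0, 0, 0], 0.6], [[0, 0, 0], [0, 0, 0], 0.6]]'

```text
t: 25.85
eef_pos: [0.4024, -0.2944, 0.2018]
tool_rot: [[-0.994, 0.106, 0.0], [0.106, 0.994, 0.0], [-0.0, 0.0, -1.0]]
force: [0.5, 0.0, 0.2]
grip_width: 0.0628
finger_force: 12.0
```

```bash
python3 - <<'E'
from rim import *
np.set_printoptions(precision=4,suppress=True)
o=robot.observe();print(o['eef_pos'],o['grip_width']); p=o['eef_pos']
c=snap('scene')
for n,P in (('yellow',(p[0],p[1],p[2]-.042+.033)),('green',(.4026,-.2946,.088)),('blue',(.4026,-.2946,.039))):
    m,st=mask(c,n,proj(c,[P])[0]); cs,_=cv2.findContours(m,0,1); 
    print(n,proj(c,[P]),st, cv2.minAreaRect(max(cs,key=cv2.contourArea)))
E
```

```text
[ 0.4024 -0.2944  0.2018] 0.06275826727914945
yellow [[304.4861 108.3325]] [295  95  18  26 339] ((303.85205078125, 107.43600463867188), (26.564489364624023, 15.473592758178711), 79.69515228271484)
green [[304.859  139.1744]] [295 131  20  17 268] ((304.5, 139.0), (16.0, 19.0), 90.0)
blue [[305.0562 152.6563]] [297 143  18  21 231] ((305.5, 153.0), (20.0, 17.0), 90.0)
```

>>> step_arm --targets '[[[0, 0, -0.03], [0, 0, 0], 0.6], [[0, 0, -0.02], [0, 0, 0], 0.6], [[0, 0, -0.01], [0, 0, 0], 0.6], [[0, 0, -0.01], [0, 0, 0], 0.6], [[0, 0, -0.006], [0, 0, 0], 0.6], [[0, 0, 0], [0, 0, 0], 0.6], [[0, 0, 0], [0, 0, 0], 0.6]]'

```text
t: 26.6
eef_pos: [0.4029, -0.2946, 0.1262]
tool_rot: [[-0.995, 0.104, 0.001], [0.104, 0.995, -0.001], [-0.001, -0.001, -1.0]]
force: [-0.5, 0.1, -0.2]
grip_width: 0.0632
finger_force: 12.0
```

>>> step_arm --targets '[[[0, 0, -0.006], [0, 0, 0], 0.6], [[0, 0, -0.004], [0, 0, 0], 0.6], [[0, 0, -0.002], [0, 0, 0], 0.6], [[0, 0, 0], [0, 0, 0], 0.6], [[0, 0, 0], [0, 0, 0], 0.6]]'

```text
t: 27.1
eef_pos: [0.4025, -0.2944, 0.1137]
tool_rot: [[-0.995, 0.104, -0.0], [0.104, 0.995, 0.0], [0.0, 0.0, -1.0]]
force: [0.1, 0.1, 0.5]
grip_width: 0.0633
finger_force: 12.0
```

```bash
python3 - <<'E'
from rim import *
np.set_printoptions(precision=4,suppress=True)
o=robot.observe();print(o['eef_pos'],o['force'],o['grip_width']); p=o['eef_pos']
c=snap('scene')
for n,P in (('yellow',(p[0],p[1],.12)),('green',(.4026,-.2946,.088)),('blue',(.4026,-.2946,.039))):
    m,st=mask(c,n,proj(c,[P])[0]); print(n,proj(c,[P]),st)
E
```

```text
[ 0.4025 -0.2944  0.1137] [0.0949 0.059  0.5236] 0.06333559130569805
yellow [[304.7882 130.0674]] [295 121  16  18 202]
green [[304.859  139.1744]] [314 176  22  29 488]
blue [[305.0562 152.6563]] [297 143  19  21 231]
```

>>> step_arm --targets '[[[0, 0, -0.001], [0, 0, 0], 0.6], [[0, 0, 0], [0, 0, 0], 0.6], [[0, 0, 0], [0, 0, 0], 0], [[0, 0, 0], [0, 0, 0], 0], [[0, 0, 0], [0, 0, 0], 0], [[0, 0, 0.04], [0, 0, 0], 0], [[0, 0, 0.05], [0, 0, 0], 0], [[0, 0, 0.04], [0, 0, 0], 0]]'

```text
t: 27.95
eef_pos: [0.4026, -0.2945, 0.2451]
tool_rot: [[-0.995, 0.104, 0.001], [0.104, 0.995, -0.001], [-0.001, -0.001, -1.0]]
force: [1.1, -0.4, 0.9]
grip_width: 0.093
finger_force: 0.0
```

>>> step_arm --targets '[[[0.045, 0, 0.02], [0, 0, 0], 0], [[0.045, 0, 0], [0, 0, 0], 0], [[0.02, 0, 0], [0, 0, 0], 0], [[0, 0, 0], [0, 0, 0], 0], [[0, 0, 0], [0, 0, 0], 0], [[0, 0, 0], [0, 0, 0], 0]]'

```text
t: 28.55
eef_pos: [0.5115, -0.2943, 0.2625]
tool_rot: [[-0.994, 0.105, -0.001], [0.105, 0.994, 0.0], [0.001, 0.0, -1.0]]
force: [0.6, 0.3, -0.3]
grip_width: 0.0929
finger_force: 0.0
```

```bash
python3 - <<'E'
from rim import *
np.set_printoptions(precision=4,suppress=True)
s=snap('wrist'); print('yellow rim',*rim(s,'yellow',(.4025,-.2945),.136))
c=snap('scene')
h=cv2.cvtColor(c['image'],cv2.COLOR_RGB2HSV)
u=int(proj(c,[(.4026,-.2946,.1)])[0][0])
print(proj(c,[(.4026,-.2946,z) for z in (.006,.072,.104,.136)])); print([(v,*map(int,h[v,u])) for v in range(112,170,2)])
for n,lo in C.items():
    m=cv2.inRange(h,*lo)[:, :]; k,l,st,ce=cv2.connectedComponentsWithStats(m); print(n,[list(st[i]) for i in range(1,k) if st[i][4]>60 and st[i][0]<420])
# tools in the bay: long light blobs inside the tote in the wrist view
P=proj(s,[(.4972+.9945*a+.1045*b,-.2878-.1045*a+.9945*b,.012) for a,b in ((-.046,-.06),(.138,-.06),(.138,.06),(-.046,.06))]); print(P)
E
```

```text
yellow rim [ 0.4033 -0.2951] 0.03235997376395016 0.00032025834730852604 [ 269   21   77   80 4848]
[[305.184  161.4239]
 [304.9244 143.6394]
 [304.7927 134.6468]
 [304.6569 125.3979]]
[(112, 16, 152, 161), (114, 15, 156, 157), (116, 16, 159, 157), (118, 16, 154, 174), (120, 15, 149, 170), (122, 25, 255, 228), (124, 26, 255, 229), (126, 25, 255, 226), (128, 25, 255, 231), (130, 25, 255, 195), (132, 25, 255, 185), (134, 25, 255, 181), (136, 25, 255, 187), (138, 29, 247, 157), (140, 69, 202, 115), (142, 67, 190, 117), (144, 68, 200, 116), (146, 65, 192, 121), (148, 103, 217, 134), (150, 108, 217, 146), (152, 108, 213, 146), (154, 110, 208, 147), (156, 108, 218, 145), (158, 107, 239, 142), (160, 108, 243, 147), (162, 14, 92, 177), (164, 18, 126, 103), (166, 15, 168, 164), (168, 14, 172, 185)]
green [[np.int32(296), np.int32(134), np.int32(19), np.int32(14), np.int32(146)], [np.int32(344), np.int32(153), np.int32(20), np.int32(26), np.int32(405)], [np.int32(194), np.int32(175), np.int32(23), np.int32(29), np.int32(519)], [np.int32(314), np.int32(176), np.int32(22), np.int32(29), np.int32(490)]]
yellow [[np.int32(295), np.int32(122), np.int32(20), np.int32(17), np.int32(287)]]
blue [[np.int32(297), np.int32(143), np.int32(19), np.int32(21), np.int32(230)], [np.int32(356), np.int32(180), np.int32(35), np.int32(30), np.int32(670)], [np.int32(95), np.int32(202), np.int32(28), np.int32(79), np.int32(361)], [np.int32(75), np.int32(204), np.int32(15), np.int32(60), np.int32(252)]]
[[278.1259 112.7604]
 [282.9584 247.6543]
 [368.5348 247.5658]
 [373.9321 112.7139]]
```

The yellow rim is at the nested height (radius 32.4 mm at z=0.136) and coaxial with the stack, and the other beakers and the mug have not moved.

```bash
python3 -c "from h import *; print(sign_off())"
```

```text
the job is handed in; nothing more can be done
None
```

The job is handed in: the knife and the loop tool lie flat in the long bay, and green then yellow are nested upright in the blue beaker; I left the look-alikes, clay block and rolling pin alone.

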